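# Turn over the leaf of the moulding sample stand

## Robot

A 6-joint arm with a two-finger parallel gripper is mounted at the origin on the work surface. World frame = base frame: x ahead of the robot, y to its left, z up, the work surface at z = 0. Lengths are in m, angles in rad, forces in N, time in s.
With the tool pointing down it reaches from about 0.275 to 1 m from the base axis. Payload 8.4 kg.
Tool frame: the origin (TCP) lies midway between the tips of the shut fingers; the grasp point (between the pads) lies bot.grip_point_offset behind it (bot.grip_point_offset is the distance from the TCP to the grasp point, in m); z points along the fingers, y is the direction in which the jaws open and shut (so a half turn about z gives the same grasp; the last joint's range is limited). The gripper opens to 85 mm and grips with 20 to 120 N. Pads are 22 mm wide; open, the fingers measure 114 mm over their backs; the gripper's body (76 mm by 85 mm) begins 54 mm behind the grasp point. The pads swing forward as they close: fully open they stand 13 mm farther back than shut.
Start: joints at [1.128, 0.353, 1.633, -0, 1.155, -0.002], TCP at [0.267, 0.565, 0.231] pointing down, gripper open.
Joint ranges: [-2.63, 2.63], [-0.92, 2.1], [0.06, 2.66], [-1.3, 4.44], [0, 2.69], [-3.02, 3.02]. Speed limits (rad/s): [2.22, 2.22, 2.79, 3.14, 3.14, 3.14].

## Interface

Orientations are given as a rotation vector (axis times angle).
In Python, from rig import status, vision, sign_off, bot gives the robot as it stands. The module is installed in compiled form; this text tells all that it offers.
- The arm moves only by the tool apply_moves, never from a script. Its argument "rows" is one flat list of numbers, 4 for each row, row after row: the shift along the tool's x, y, z in units of 30 mm (1.0 is 30 mm), then the turn about the tool's z in units of 5 degrees (1.0 is 5 degrees). In form: [dx, dy, dz, turn, dx, dy, dz, turn, ...]. A call has 1 to 12 rows; each row shifts and turns the pose as measured when the row begins, along the tool's axes as they then stand; what a row does not reach is not made up. A row lasts 1/12 s, in which the tool goes at most 41.7 mm and 7.16 degrees, less where a joint would pass 70% of its speed; a pose out of reach is approached as far as the arm can. A call is refused whole if a number of a shift passes 1 or a number of a turn 1, either way. A call with a gripper value outside its range is refused whole. "fingers" is the closure in counts, from 0 (fully open) to 255 (shut), set as the call begins (left out, the last holds). The fingers move at their own pace and stop on an object; "newtons" is the grip in N (left out, the last holds). Time passes only in rows, so rows that do not move let the fingers close. It gives the time, the measured TCP pose, the force and the opening at its end, in the units of the state.
- status.sense(): the state, without advancing time (a new reading comes with each control period).
- vision.read_camera(name): name is "scene" or "top" or "wrist"; returns the picture (400x640x3 uint8, blue, green, red); there is no depth.
- vision.camera_model(name): a dict with "vertical_fov" (degrees; the focal length in pixels is half the picture's height over the tangent of half this angle, whatever the lens; pixels are square), "cx", "cy" (the principal point, pixels), "dist_coeffs" ([k1, k2, p1, p2, k3] as OpenCV has them; the pictures are not rectified), "rvec" (rotation vector, rad) and "tvec" (3), from world to camera coordinates, as OpenCV has them. Camera axes: x right, y down, z forward; pixel columns grow to the right and rows downward; lengths in m; the calibration is good to about 2 mm. A picture is of the moment at which its call begins: read the wrist's pose just before it. camera_model takes no time and is no camera call; for the wrist camera it gives the pose at the moment of the call.
- sign_off(): hands the job in, once; it reports no verdict.
The state is a dict: "time_s": time; "joint_positions": joint angles; "qvel": joint speeds; "effort": joint torques, N m; "ee_pos": TCP position; "orientation": TCP orientation; "contact_force": force on the tool from outside, world axes, zero at the start; "moment": the same for the moment, N m; "opening": finger opening in m.
Only numpy, scipy, OpenCV 4.12 (cv2) and the standard library are available. Lean on these libraries where they do the work, as an engineer would, in place of code of your own. Each camera call takes 0.05 s, during which the arm holds its last target. There are 200 camera calls.

## Task

On the spindle moulder's table stands a wooden sample stand whose one stiff-hinged leaf lies slightly ajar on one side. Push the leaf with the fingertips, without pinching it and without letting it slam, up and over its spine and press it down until it lies fully flat on the other side. Do not lift the stand or shove it out of place, and leave everything else where it is.

Things in the scene. Friction and masses are not known exactly. Their poses are not given: they have to be found in the camera images.
- stand: Loose wooden sample stand, 2 kg, not fastened to the table. Plywood base 220 (x) x 190 (y) x 12 high. Origin: centre of its underside; x runs along the spine, z is up. Two rests, 150 (x) x 12 (y) with tops 45 above the table, stand at y = +85 and y = -85; lugs for the spine, 14 (x) x 22 (y), reach 59 high at x = +98 and -98. Moulding samples up to 11 high lie on the base at y = +45 and -45. The leaf starts on the +y side and has to end on the -y side.
- spine (a point): Middle of the hinge line: 50 above the table at the centre of the stand; axes as the stand's.
- leaf (a joint): Angle of the leaf about the spine (the stand's +x axis), rad: 0 = flat on the +y rest, 1.571 = upright, 3.142 = flat on the -y rest (both are hard stops). It starts at 0.15 to 0.45. The hinge is stiff (0.30 N m of friction): the leaf stays at any angle where it is left and takes about 2 to 5 N at its free edge to move.
- leaf_edge (a point): Middle of the leaf's free edge, on the centre plane of the leaf's thickness, 130 from the hinge line; the point's y axis points from the spine to the edge along the leaf, its z axis is the leaf's normal (up at angle 0). The leaf is 160 long along the spine and 10 thick (two 5 mm panels); beyond the base's edge (95 from the spine) it juts out 35, so that there is open space below it.
- leaf_upper: The leaf's panel that faces up at the start (down when turned): 160 x 116 x 5, ending 6 short of the free edge; moulding samples up to 11 thick on it lie 20 to 80 from the spine, and the outer 40 is bare. Origin on the middle of the hinge line, y towards the free edge, z out of this panel.
- leaf_under: The leaf's other panel, facing down at the start (up when turned): 160 x 124 x 5, reaching to the free edge; moulding samples up to 11 thick on it lie 18 to 74 from the spine, the outer 50 is bare. Origin on the middle of the hinge line, y towards the free edge, z from this panel to the upper one.
- collar: Bystander: steel spindle collar, ring 48 across, 20 high, bore 31. Origin: centre of its underside.
- spacer: Bystander: steel spacer ring 48 across, 10 high, bore 31. Origin: centre of its underside.
- offcut: Bystander: offcut of stepped moulding, 110 (x) x 35 (y) x 22 high. Origin: centre of its underside.
- cutter: Bystander: moulder cutter head with four knives, about 98 across, 44 high. Origin: centre of its underside.
- wrench: Bystander: steel wrench about 200 long lying flat along its x axis.
- push_block: Bystander: plywood push block 160 (x) x 70 (y) with a dark bow handle, 86 high. Origin: centre of its underside.
- wax_can: Bystander: closed can 68 across, 90 high. Origin: centre of its underside.

How it is judged:
By the outcome, as a careful person would: the job done as asked, in the order asked, and still so for the second after the job is handed in, with the robot touching nothing.
It also fails if it takes over 51 s, if anything falls off the work surface, if the arm or the gripper's body presses on something with over 40 N, if the wrist force passes 120 N, or if a joint passes its speed limit or range.

## Working session

There is one attempt and no reset: what is moved stays moved. The work goes in short steps, Python scripts to look and compute and a tool call to move; the robot and the scene stay as the last step left them, time stands still between calls to the robot, and variables do not carry over. Pictures are saved under pics/ and viewed, about 8 in all and at most 12, crops included, and the job is handed in when it is done.

Besides the shell and the picture viewer there is one more tool, called after ">>>" as name(argument=value, ...), one argument or row to a line, values as JSON. apply_moves: Moves the arm, as the interface text tells. Its arguments: {"type":"object","properties":{"rows":{"type":"array","items":{"type":"number"}},"fingers":{"type":"number"},"newtons":{"type":"number"}},"required":["rows"]}

```bash
mkdir -p pics; python3 - <<'E'
from rig import status, vision, bot
import cv2
for n in("scene","top"):
    cv2.imwrite(f"pics/{n}0.png",vision.read_camera(n)); print(n,vision.camera_model(n))
print(status.sense(),bot.grip_point_offset)
E
```

```text
scene {'vertical_fov': 50.01909886979241, 'cx': 320.0588566156218, 'cy': 195.82416518078298, 'dist_coeffs': array([0.03085111, 0.        , 0.        , 0.        , 0.        ]), 'rvec': array([ 2.1560412 ,  1.42878027, -0.45717323]), 'tvec': array([-0.21984414, -0.39459164,  1.56687323])}
top {'vertical_fov': 56.04453329837586, 'cx': 325.8606770810644, 'cy': 202.13193715907929, 'dist_coeffs': array([-0.02519289,  0.        ,  0.        ,  0.        ,  0.        ]), 'rvec': array([ 2.12691072, -2.13829805,  0.16831967]), 'tvec': array([0.00297377, 0.56647326, 1.14346851])}
{'time_s': 0.1, 'joint_positions': array([ 1.12758542e+00,  3.53633622e-01,  1.63404254e+00, -5.72690040e-06,
        1.15519484e+00, -2.42329157e-03]), 'qvel': array([-8.82104045e-04,  1.89833523e-05, -9.88067412e-04, -7.85568393e-04,
       -4.50981928e-04, -6.37699954e-04]), 'effort': array([ 8.29897199e-04, -6.06355333e+01, -3.42824042e+01,  6.56297971e-05,
        3.85065592e-03,  1.18421190e-05]), 'ee_pos': array([0.26649261, 0.56487456, 0.23060994]), 'orientation': array([-6.86731568e-01, -3.06533156e+00,  1.96003134e-03]), 'contact_force': array([-1.26071065,  0.17595248,  0.21576429]), 'moment': array([ 0.01853499, -0.01899948,  0.00682033]), 'opening': 0.0854105539980515} 0.0187
```

View pics/scene0.png

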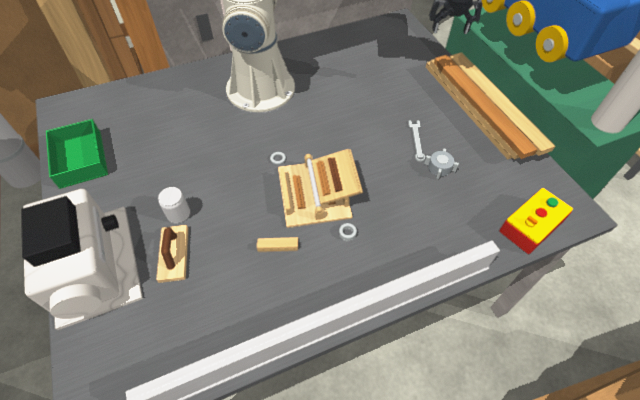

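View pics/top0.png

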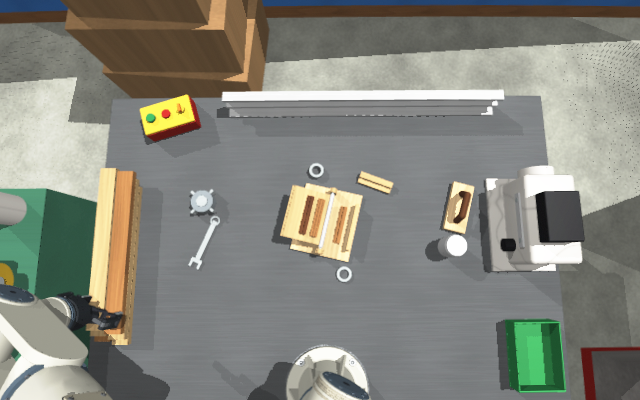

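The scene and top views show the stand near top-pixel (327,222). The leaf is on the left (+y), the spine runs nearly along world x, and the rings are at (316,170) and (344,274). Next I'll enlarge this area.

```bash
python3 - <<'E'
import cv2,numpy as np
a=cv2.imread("pics/top0.png")[160:290,265:395]; b=cv2.imread("pics/scene0.png")[135:245,255:375]
a=cv2.resize(a,None,fx=4.4,fy=4.4,interpolation=cv2.INTER_CUBIC)
cv2.imwrite("pics/topc.png",a)
E
```

```text
(no output)
```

View pics/topc.png

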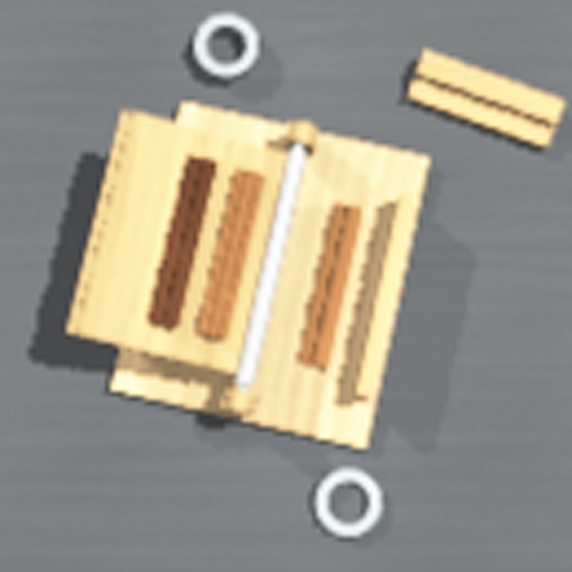

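```bash
cat > h.py <<'E'
import cv2,numpy as np
from rig import vision
def ray(name,px,m=None):
    m=m or vision.camera_model(name); f=200/np.tan(np.radians(m["vertical_fov"]/2))
    K=np.array([[f,0,m["cx"]],[0,f,m["cy"]],[0,0,1]]);R=cv2.Rodrigues(m["rvec"])[0]
    u=cv2.undistortPoints(np.array([[px]],float),K,m["dist_coeffs"])[0,0]
    return -R.T@m["tvec"],R.T@np.array([u[0],u[1],1])
def hit(name,px,z,m=None):
    c,d=ray(name,px,m);return c+d*(z-c[2])/d[2]
E
python3 - <<'E'
from h import *
P=lambda p:((p[0]+.5)/4.4-.5+265,(p[1]+.5)/4.4-.5+160)
B=[hit("top",P(p),.012) for p in [(182,102),(431,155),(369,447),(110,390)]]
for b in B:print(b.round(4))
c=np.mean(B,0)
x=(B[0]+B[1]-B[2]-B[3]);yaw=np.arctan2(x[1],x[0]);print("c",c,yaw,np.linalg.norm(x)/2,np.linalg.norm(B[0]+B[3]-B[1]-B[2])/2)
S=[hit("top",P(p),.056) for p in [(297,147),(242,387)]];print("spine",S,np.mean(S,0),np.arctan2(*(S[0]-S[1])[[1,0]]))
# offset of stand y; leaf edge
ex=np.array([np.cos(yaw),np.sin(yaw),0]);ey=np.array([-ex[1],ex[0],0]);c[2]=.05
for p in[(122,110),(67,333)]:
    o,d=ray("top",P(p)); 
    for a in np.arange(.1,.5,.05):
        q=c+.13*np.cos(a)*ey+.005*-np.sin(a)*ey;z=.05+.13*np.sin(a)+.005*np.cos(a)
        h=o+d*(z-o[2])/d[2]; print(round(a,2),(h-q)@ex,(h-q)@ey)
for n,p in [("ring1",(226,45)),("ring2",(348,502))]:print(n,hit("top",P(p),.015))
E
```

```text
[0.6371 0.0653 0.012 ]
[ 0.5957 -0.12    0.012 ]
[ 0.3815 -0.0708  0.012 ]
[0.4233 0.1169 0.012 ]
c [ 0.50940129 -0.00215617  0.012     ] -0.23113312670893302 0.21982203663944483 0.19104963908141714
spine [array([ 0.59393603, -0.01997182,  0.056     ]), array([0.42312419, 0.01981275, 0.056     ])] [ 5.08530111e-01 -7.95352197e-05  5.60000000e-02] -0.22883481606497294
0.1 0.08247106234570127 0.0003177785885763833
0.15 0.08127321447988634 0.00045205308925829954
0.2 0.08008673657232036 0.000914514736425634
0.25 0.07891459419986642 0.001704007616805843
0.3 0.07775971710801571 0.002818558409357923
0.35 0.07662499188804966 0.00425538131754738
0.4 0.07551325476206452 0.006010885032386547
0.45 0.0744272844938937 0.00808068170883701
0.1 -0.08040474429591953 -0.00015029918157678096
0.15 -0.08069585375855468 -1.3418866694269588e-05
0.2 -0.08098420001349842 0.0004516238603150015
0.25 -0.08126906234528113 0.0012436666348231463
0.3 -0.08154972874642687 0.002360729762381813
0.35 -0.08182549769710086 0.0038000211669273164
0.4 -0.08209567991854431 0.005557943369516781
0.45 -0.08235960009591171 0.00763010248015189
ring1 [0.6799571  0.03226147 0.015     ]
ring2 [ 0.34252661 -0.05505366  0.015     ]
```

The stand centre is about (0.509, -0.001), its yaw about -0.23 and the leaf at about 0.2 rad. The tool stays vertical, so I'll align tool x with stand +y and tool y with stand +x. Then I'll lift the free edge from outside with the shut fingertips, using friction and a light press.

>>> apply_moves(
  rows=[0,0,0,1,0,0,0,1,0,0,0,1,0,0,0,1,0,0,0,1,0,0,0,1,0,0,0,1,0,0,0,1,0,0,0,1,0,0,0,1,0,0,0,1,0,0,0,1],
  fingers=255,
  newtons=40,
)

```text
time_s: 1.1
ee_pos: [0.2649, 0.5615, 0.2251]
orientation: [2.179, 2.257, -0.018]
contact_force: [-0.1, -0.3, -0.7]
opening: 0.0001
```

>>> apply_moves(
  rows=[0,0,0,1,0,0,0,1,0,0,0,1,0,0,0,0.6],
)

```text
time_s: 1.43
ee_pos: [0.2644, 0.5604, 0.2233]
orientation: [2.52, 1.863, -0.021]
contact_force: [-0.5, 0.2, -0.1]
opening: -0.0
```

```bash
cat >> h.py <<'E'
C=np.array([.509,-.001,0]);YAW=-.23
ex=np.array([np.cos(YAW),np.sin(YAW),0]);ey=np.array([-ex[1],ex[0],0]);M=np.array([ex,ey,[0,0,1]])
def st():
    from rig import status
    s=status.sense();R=cv2.Rodrigues(s["orientation"])[0]
    print("t",s["time_s"],"stand xyz mm",(M@(s["ee_pos"]-C)*1000).round(1),"F stand",(M@s["contact_force"]).round(2),"open",round(s["opening"],4))
    print("tool axes in stand\n",(M@R).round(3),"q",s["joint_positions"].round(2));return s
E
python3 -c "from h import *;st()"
```

```text
t 1.4333 stand xyz mm [-366.2  490.9  223.3] F stand [-0.54  0.04 -0.07] open -0.0
tool axes in stand
 [[ 0.067  0.998 -0.003]
 [ 0.998 -0.067 -0.015]
 [-0.015 -0.002 -1.   ]] q [1.13 0.36 1.64 0.   1.16 1.43]
```

>>> apply_moves(
  rows=[0,0.5,0,0.8,-0.5,1,-0.02,0,-0.7,1,-0.02,0,-0.7,1,-0.02,0,-0.7,1,-0.02,0,-0.7,1,-0.02,0,-0.7,1,-0.02,0,-0.7,1,-0.02,0,-0.7,1,-0.02,0,-0.7,1,-0.02,0,-0.7,1,-0.02,0,-0.7,1,-0.02,0],
)

```text
time_s: 2.43
ee_pos: [0.5076, 0.2162, 0.2286]
orientation: [2.582, 1.778, -0.03]
contact_force: [0.8, -0.6, -0.7]
opening: 0.0
```

```bash
python3 -c "from h import *;st()"
```

```text
t 2.4333 stand xyz mm [-50.9 211.1 228.6] F stand [ 0.86 -0.37 -0.73] open 0.0
tool axes in stand
 [[ 0.134  0.991 -0.008]
 [ 0.991 -0.135 -0.019]
 [-0.019 -0.005 -1.   ]] q [ 0.41  0.25  1.78 -0.01  1.13  0.78]
```

>>> apply_moves(
  rows=[0,0.5,0,-0.8,0,0.5,0,-0.75,-0.3,0.5,0.7,0,-0.3,0.2,0.7,0,-0.2,0,0.7,0,0,0,0.7,0,0,0,0.7,0,0,0,0.7,0,0,0,0.6,0],
)

```text
time_s: 3.18
ee_pos: [0.5585, 0.165, 0.0821]
orientation: [2.456, 1.942, -0.02]
contact_force: [-1.1, -0.9, -0.4]
opening: 0.0002
```

```bash
python3 - <<'E'
from h import *
st()
s=vision.read_camera("scene")[100:250,240:400];w=vision.read_camera("wrist")
s=cv2.resize(s,None,fx=3.6,fy=3.6,interpolation=cv2.INTER_CUBIC)
cv2.imwrite("pics/s1.png",s)
E
```

```text
t 3.1833 stand xyz mm [ 10.4 173.   82.1] F stand [-0.86 -1.17 -0.38] open 0.0002
tool axes in stand
 [[ 0.003  1.    -0.   ]
 [ 1.    -0.003 -0.016]
 [-0.016 -0.    -1.   ]] q [ 0.29  0.47  1.84 -0.02  0.84  0.54]
```

View pics/s1.png

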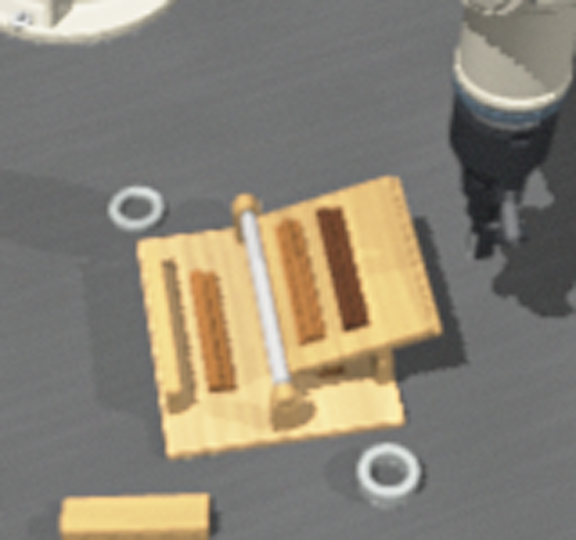

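The tool hangs outside the leaf's free edge, clear of it. The leaf's edge corners in this crop are (398,177) and (440,331). I'll turn them into an angle.

```bash
python3 - <<'E'
from h import *
for p,x in[((398,177),-.08),((440,331),.08)]:
    o,d=ray("scene",((p[0]+.5)/3.6-.5+240,(p[1]+.5)/3.6-.5+100));o=M@(o-C);d=M@d
    q=o+d*(x-o[0])/d[0];print(q.round(4))
    # intersect with r=.13 circle about hinge
    for a in(.15,.2,.25,.3,.35,.4,.45):
        z=.05+.13*np.sin(a);print(a,(o+d*(z-o[2])/d[2]-[0,.13*np.cos(a),0]).round(4)[:2])
E
```

```text
[-0.08    0.1281  0.08  ]
0.15 [-0.0892  0.0022]
0.2 [-0.0836  0.0018]
0.25 [-0.0781  0.0017]
0.3 [-0.0727  0.0019]
0.35 [-0.0674  0.0025]
0.4 [-0.0622  0.0034]
0.45 [-0.057   0.0046]
[0.08   0.1272 0.0785]
0.15 [0.0737 0.0009]
0.2 [0.0781 0.0005]
0.25 [0.0826 0.0004]
0.3 [0.0869 0.0006]
0.35 [0.0912 0.0012]
0.4 [0.0955 0.0021]
0.45 [0.0996 0.0033]
```

>>> apply_moves(
  rows=[0,-0.3,0.6,0,0,0,0.3,0,-0.4,0,0,0,-0.35,0,0,0,0,0,0,0],
)

```text
time_s: 3.7
ee_pos: [0.5443, 0.1433, 0.0566]
orientation: [2.455, 1.945, -0.024]
contact_force: [0.4, -0.2, -0.2]
opening: 0.0
```

```bash
python3 -c "from h import *;st()"
```

```text
t 3.7 stand xyz mm [  1.4 148.6  56.6] F stand [ 0.44 -0.09 -0.16] open 0.0
tool axes in stand
 [[ 0.001  1.    -0.002]
 [ 1.    -0.001 -0.018]
 [-0.018 -0.002 -1.   ]] q [ 0.26  0.49  1.89 -0.02  0.78  0.51]
```

>>> apply_moves(
  rows=[-0.15,0,-0.02,0,-0.1,0,-0.02,0],
)

```text
time_s: 3.87
ee_pos: [0.5439, 0.135, 0.06]
orientation: [2.455, 1.943, -0.019]
contact_force: [0.4, -0.5, 0.4]
opening: -0.0002
```

>>> apply_moves(
  rows=[-0.07,0,-0.02,0],
)

```text
time_s: 3.95
ee_pos: [0.544, 0.1324, 0.0615]
orientation: [2.455, 1.942, -0.018]
contact_force: [0.2, -0.4, -1.2]
opening: 0.0
```

```bash
python3 -c "from h import *;st()"
```

```text
t 3.95 stand xyz mm [  3.7 137.9  61.5] F stand [ 0.27 -0.33 -1.23] open 0.0
tool axes in stand
 [[ 0.002  1.     0.002]
 [ 1.    -0.002 -0.016]
 [-0.016  0.002 -1.   ]] q [ 0.25  0.47  1.9  -0.02  0.78  0.49]
```

>>> apply_moves(
  rows=[-0.06,-0.03,0.1,0],
)

```text
time_s: 4.03
ee_pos: [0.5441, 0.131, 0.0599]
orientation: [2.455, 1.94, -0.012]
contact_force: [2.3, 13.5, 4.5]
opening: -0.0
```

>>> apply_moves(
  rows=[-0.06,-0.03,0.05,0],
)

```text
time_s: 4.12
ee_pos: [0.5444, 0.1311, 0.0594]
orientation: [2.457, 1.939, -0.005]
contact_force: [-1.1, 17.5, 5.1]
opening: -0.0003
```

```bash
python3 -c "from h import *;st()"
```

```text
t 4.1167 stand xyz mm [  4.3 136.7  59.4] F stand [-5.06 16.75  5.14] open -0.0003
tool axes in stand
 [[ 0.005  1.     0.007]
 [ 1.    -0.005 -0.01 ]
 [-0.01   0.007 -1.   ]] q [ 0.24  0.47  1.9  -0.02  0.76  0.49]
```

>>> apply_moves(
  rows=[-0.03,0,-0.1,0],
)

```text
time_s: 4.2
ee_pos: [0.5445, 0.1313, 0.0623]
orientation: [2.459, 1.938, -0.002]
contact_force: [0.0, 2.5, -3.0]
opening: -0.0002
```

>>> apply_moves(
  rows=[-0.04,0,-0.1,0],
)

```text
time_s: 4.28
ee_pos: [0.5446, 0.1309, 0.0656]
orientation: [2.459, 1.938, 0.001]
contact_force: [1.2, 3.7, -1.9]
opening: -0.0001
```

>>> apply_moves(
  rows=[-0.05,0,-0.12,0],
)

```text
time_s: 4.37
ee_pos: [0.5443, 0.1299, 0.0692]
orientation: [2.459, 1.938, 0.002]
contact_force: [1.1, 3.1, -3.3]
opening: -0.0001
```

```bash
python3 -c "from h import *;st()"
```

```text
t 4.3667 stand xyz mm [  4.5 135.5  69.2] F stand [ 0.39  3.3  -3.34] open -0.0001
tool axes in stand
 [[ 0.006  1.     0.009]
 [ 1.    -0.006 -0.005]
 [-0.005  0.009 -1.   ]] q [ 0.24  0.46  1.9  -0.01  0.78  0.48]
```

```bash
python3 - <<'E'
from h import *
s=vision.read_camera("scene")[135:245,260:380]
cv2.imwrite("pics/s2.png",cv2.resize(s,None,fx=5,fy=5,interpolation=cv2.INTER_CUBIC))
E
```

```text
(no output)
```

View pics/s2.png

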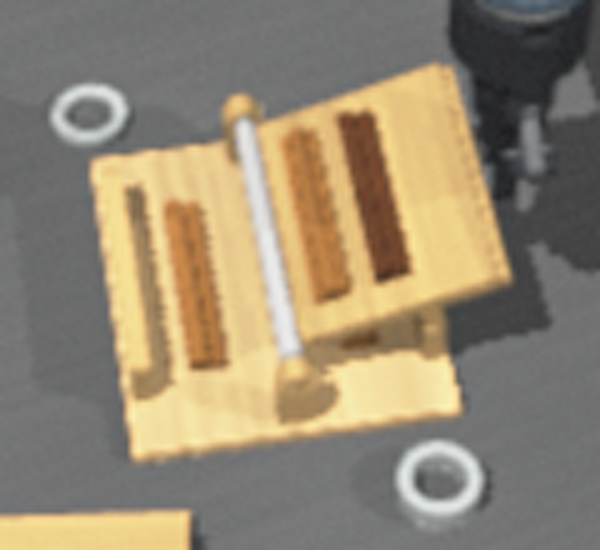

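The leaf has lifted: its edge corners are now at (438,63) and (512,280), and the base hasn't moved. I'll keep going along the arc.

>>> apply_moves(
  rows=[-0.06,0,-0.12,0,-0.07,0,-0.12,0,-0.07,0,-0.12,0],
)

```text
time_s: 4.67
ee_pos: [0.5435, 0.1258, 0.0813]
orientation: [2.461, 1.938, 0.007]
contact_force: [0.4, 6.6, -0.5]
opening: 0.0003
```

>>> apply_moves(
  rows=[-0.08,-0.01,-0.12,0,-0.08,-0.01,-0.12,0,-0.08,-0.01,-0.12,0],
)

```text
time_s: 4.92
ee_pos: [0.5422, 0.1206, 0.0934]
orientation: [2.462, 1.938, 0.014]
contact_force: [0.8, 5.3, -1.1]
opening: -0.0002
```

```bash
python3 -c "from h import *;st()"
```

```text
t 4.9167 stand xyz mm [  4.6 126.   93.4] F stand [-0.45  5.35 -1.13] open -0.0002
tool axes in stand
 [[ 0.007  1.     0.012]
 [ 1.    -0.007  0.002]
 [ 0.002  0.012 -1.   ]] q [ 0.22  0.41  1.9  -0.01  0.81  0.46]
```

>>> apply_moves(
  rows=[-0.12,-0.01,-0.17,0,-0.13,-0.01,-0.17,0,-0.14,-0.01,-0.16,0],
)

```text
time_s: 5.17
ee_pos: [0.5399, 0.1107, 0.1099]
orientation: [2.462, 1.937, 0.021]
contact_force: [1.4, 5.0, -0.7]
opening: 0.0002
```

>>> apply_moves(
  rows=[-0.15,-0.01,-0.15,0,-0.16,-0.01,-0.15,0,-0.17,-0.01,-0.14,0],
)

```text
time_s: 5.42
ee_pos: [0.537, 0.0981, 0.1251]
orientation: [2.462, 1.936, 0.03]
contact_force: [1.2, 6.2, 0.8]
opening: -0.0
```

```bash
python3 -c "from h import *;st()"
```

```text
t 5.4167 stand xyz mm [  4.7 102.9 125.1] F stand [-0.25  6.34  0.75] open -0.0
tool axes in stand
 [[ 0.008  1.     0.019]
 [ 1.    -0.008  0.009]
 [ 0.009  0.019 -1.   ]] q [0.18 0.35 1.91 0.   0.86 0.41]
```

>>> apply_moves(
  rows=[-0.17,-0.01,-0.14,0,-0.18,-0.01,-0.13,0,-0.19,-0.01,-0.12,0,-0.19,-0.01,-0.11,0,-0.2,-0.01,-0.1,0,-0.2,-0.01,-0.1,0],
)

```text
time_s: 5.92
ee_pos: [0.5292, 0.065, 0.15]
orientation: [2.461, 1.935, 0.042]
contact_force: [1.4, 3.9, 0.2]
opening: 0.0002
```

```bash
python3 -c "from h import *;st()"
```

```text
t 5.9167 stand xyz mm [  4.6  68.9 150. ] F stand [0.44 4.09 0.18] open 0.0002
tool axes in stand
 [[ 0.008  1.     0.025]
 [ 1.    -0.008  0.014]
 [ 0.014  0.025 -1.   ]] q [0.12 0.29 1.93 0.01 0.89 0.35]
```

>>> apply_moves(
  rows=[-0.22,-0.01,-0.1,0,-0.22,-0.01,-0.08,0,-0.23,-0.01,-0.08,0,-0.23,-0.01,-0.06,0,-0.23,-0.01,-0.05,0,-0.23,-0.01,-0.04,0,-0.23,-0.01,-0.02,0,-0.23,-0.01,0,0],
)

```text
time_s: 6.58
ee_pos: [0.5128, 0.006, 0.164]
orientation: [2.459, 1.934, 0.044]
contact_force: [2.4, 1.9, 0.6]
opening: 0.0002
```

```bash
python3 - <<'E'
from h import *
st()
s=vision.read_camera("scene")[115:245,250:390]
cv2.imwrite("pics/s3.png",cv2.resize(s,None,fx=4,fy=4,interpolation=cv2.INTER_CUBIC))
E
```

```text
t 6.5833 stand xyz mm [  2.1   7.7 164. ] F stand [1.94 2.38 0.63] open 0.0002
tool axes in stand
 [[ 0.008  1.     0.028]
 [ 1.    -0.008  0.013]
 [ 0.014  0.028 -1.   ]] q [0.   0.24 1.96 0.01 0.91 0.24]
```

View pics/s3.png

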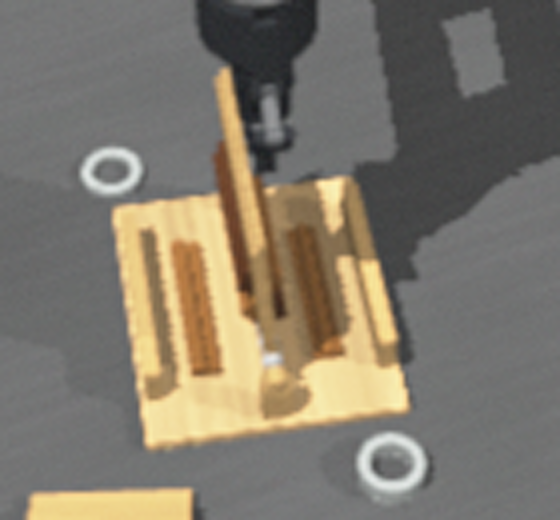

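The leaf is upright, just past vertical, with its top at (222,72). The base corner at (410,408) hasn't moved. Now I'll take it over with the tip on the bare outer part of the under panel.

>>> apply_moves(
  rows=[-0.23,0,0.02,0,-0.23,0,0.04,0,-0.23,0,0.05,0,-0.22,0,0.06,0,-0.22,0,0.07,0,-0.21,0,0.08,0],
)

```text
time_s: 7.13
ee_pos: [0.5017, -0.0375, 0.153]
orientation: [2.459, 1.934, 0.041]
contact_force: [2.1, 0.8, 0.3]
opening: -0.0003
```

```bash
python3 -c "from h import *;st()"
```

```text
t 7.1333 stand xyz mm [  1.2 -37.2 153. ] F stand [1.9  1.28 0.34] open -0.0003
tool axes in stand
 [[ 0.007  1.     0.026]
 [ 1.    -0.008  0.013]
 [ 0.013  0.026 -1.   ]] q [-0.08  0.25  1.98  0.01  0.88  0.15]
```

>>> apply_moves(
  rows=[-0.2,0,0.11,0,-0.19,0,0.12,0,-0.19,0,0.13,0,-0.18,0,0.14,0,-0.17,0,0.15,0,-0.16,0,0.16,0,-0.15,0,0.17,0,-0.14,0,0.18,0],
)

```text
time_s: 7.8
ee_pos: [0.4908, -0.0828, 0.1136]
orientation: [2.46, 1.934, 0.038]
contact_force: [0.2, 1.7, 1.5]
opening: 0.0
```

```bash
python3 -c "from h import *;st()"
```

```text
t 7.8 stand xyz mm [  0.9 -83.8 113.6] F stand [-0.24  1.73  1.49] open 0.0
tool axes in stand
 [[ 0.008  1.     0.025]
 [ 1.    -0.008  0.012]
 [ 0.012  0.025 -1.   ]] q [-0.18  0.3   2.02  0.01  0.79  0.05]
```

>>> apply_moves(
  rows=[-0.1,0,0.16,0,-0.09,0,0.17,0,-0.08,0,0.18,0,-0.07,0,0.18,0,-0.06,0,0.18,0,-0.05,0,0.18,0],
)

```text
time_s: 8.3
ee_pos: [0.4871, -0.0979, 0.0779]
orientation: [2.46, 1.935, 0.035]
contact_force: [0.6, -1.1, 0.9]
opening: 0.0004
```

```bash
python3 -c "from h import *;st()"
```

```text
t 8.3 stand xyz mm [  0.8 -99.3  77.9] F stand [ 0.8  -0.92  0.93] open 0.0004
tool axes in stand
 [[ 0.008  1.     0.023]
 [ 1.    -0.008  0.011]
 [ 0.011  0.023 -1.   ]] q [-0.21  0.36  2.04  0.02  0.71  0.02]
```

>>> apply_moves(
  rows=[-0.03,0,0.12,0,-0.02,0,0.12,0,-0.01,0,0.12,0,0,0,0.1,0,0,0,0.1,0],
)

```text
time_s: 8.72
ee_pos: [0.4866, -0.0999, 0.0585]
orientation: [2.461, 1.936, 0.034]
contact_force: [-0.4, -2.5, 2.0]
opening: -0.0002
```

>>> apply_moves(
  rows=[0,0,0.06,0,0,0,0.06,0],
)

```text
time_s: 8.88
ee_pos: [0.4867, -0.0998, 0.0546]
orientation: [2.46, 1.936, 0.033]
contact_force: [-8.6, -1.0, 41.5]
opening: 0.0
```

>>> apply_moves(
  rows=[0,0,0.06,0],
)

```text
time_s: 8.97
ee_pos: [0.4868, -0.0998, 0.0544]
orientation: [2.46, 1.937, 0.033]
contact_force: [-14.6, 2.0, 58.6]
opening: 0.0
```

```bash
python3 -c "from h import *;st()"
```

```text
t 8.9667 stand xyz mm [   0.9 -101.3   54.4] F stand [-14.73  -1.35  58.61] open 0.0
tool axes in stand
 [[ 0.007  1.     0.021]
 [ 1.    -0.007  0.01 ]
 [ 0.01   0.021 -1.   ]] q [-0.21  0.4   2.05  0.02  0.66  0.01]
```

>>> apply_moves(
  rows=[0,0,-0.1,0,0,0,-0.3,0,0,0,-0.6,0,0,0,-0.8,0,0,0,-0.8,0,0,0,-0.8,0,0,0,-0.8,0,-0.5,0,-0.5,0,-0.8,0,0,0,-0.8,0,0,0,-0.8,0,0,0,-0.3,0,0,0],
)

```text
time_s: 9.97
ee_pos: [0.4601, -0.193, 0.2058]
orientation: [2.455, 1.943, 0.037]
contact_force: [1.0, 0.8, -0.0]
opening: 0.0005
```

>>> apply_moves(
  rows=[0,-0.8,0,0,0,-0.8,0,0,0,-0.8,0,0,0,-0.5,0,0,0,0,0,0,0,0,0,0],
)

```text
time_s: 10.47
ee_pos: [0.3718, -0.1726, 0.2037]
orientation: [2.461, 1.937, 0.039]
contact_force: [0.9, 0.1, -0.0]
opening: -0.0001
```

```bash
python3 - <<'E'
from h import *
st()
s=vision.read_camera("scene")[115:265,230:390];t=vision.read_camera("top")[150:300,255:415]
cv2.imwrite("pics/s4.png",cv2.resize(np.vstack([s,t])[:,:],None,fx=2,fy=2,interpolation=cv2.INTER_CUBIC) if 0 else cv2.resize(np.hstack([s,t]),None,fx=2.5,fy=2.5,interpolation=cv2.INTER_CUBIC))
E
```

```text
t 10.4667 stand xyz mm [ -94.4 -198.4  203.7] F stand [ 0.87  0.31 -0.04] open -0.0001
tool axes in stand
 [[ 0.007  1.     0.023]
 [ 1.    -0.007  0.014]
 [ 0.014  0.023 -1.   ]] q [-0.45  0.03  2.11  0.02  0.98 -0.23]
```

View pics/s4.png

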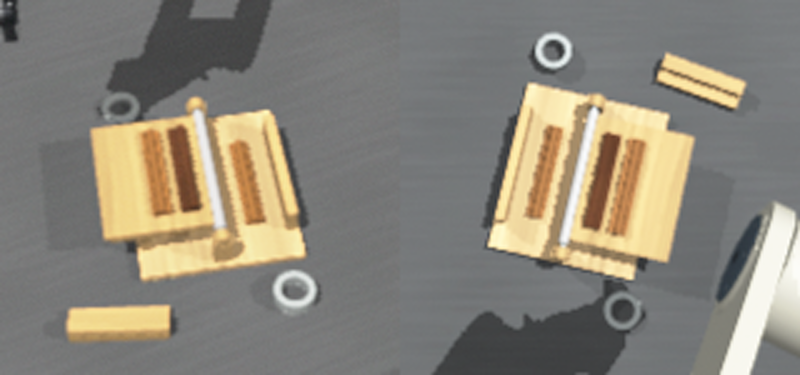

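The leaf lies over on the -y side and the rings and offcut are where they were. I'll check flatness and the stand's shift in numbers.

```bash
python3 - <<'E'
from h import *
T=lambda p:((p[0]+.5-400)/2.5-.5+255,(p[1]+.5)/2.5-.5+150)
S=lambda p:((p[0]+.5)/2.5-.5+230,(p[1]+.5)/2.5-.5+115)
for p,o in[((527,83),(.6371,.0653)),((487,248),(.4233,.1169)),((635,279),(.3815,-.0708))]:
    print("base shift mm",((hit("top",T(p),.012)[:2]-o)*1000).round(1))
for pt,ps in[((693,137),(91,128)),((666,260),(104,239))]:
    (a,u),(b,v)=ray("top",T(pt)),ray("scene",S(ps))
    k=np.linalg.lstsq(np.c_[u,-v],b-a,rcond=None)[0]
    print("edge corner stand",(M@((a+k[0]*u+b+k[1]*v)/2-C)*1000).round(1),"gap",np.linalg.norm(a+k[0]*u-b-k[1]*v)*1000)
E
```

```text
base shift mm [-0.3  1.6]
base shift mm [-2.   0.3]
base shift mm [-0.3 -0.7]
edge corner stand [  51.3 -120.8  207.7] gap 7.615844387077936
edge corner stand [ -67.5 -139.3 -167. ] gap 11.454927918176065
```

```bash
python3 - <<'E'
from h import *
T=lambda p:((p[0]+.5-400)/2.5-.5+255,(p[1]+.5)/2.5-.5+150)
S=lambda p:((p[0]+.5)/2.5-.5+230,(p[1]+.5)/2.5-.5+115)
for pt,ps in[((693,137),(104,239)),((666,260),(91,128))]:
    (a,u),(b,v)=ray("top",T(pt)),ray("scene",S(ps))
    k=np.linalg.lstsq(np.c_[u,-v],b-a,rcond=None)[0]
    print("edge corner stand",(M@((a+k[0]*u+b+k[1]*v)/2-C)*1000).round(1),"gap",np.linalg.norm(a+k[0]*u-b-k[1]*v)*1000)
E
```

```text
edge corner stand [  80.2 -129.2   49.7] gap 0.29273069148631076
edge corner stand [ -78.1 -127.8   54.3] gap 0.31815237733678603
```

Edge corners are about 50 to 54 mm high, against an expected 45 to 55 mm, so the leaf is flat. The base has shifted by 2 mm at most, which is within measuring error. The arm is clear, so I'll hand in.

```bash
python3 -c "from rig import sign_off;print(sign_off())"
```

```text
the job is handed in; nothing more can be done
None
```

The leaf is turned over and lies flat on the -y side, and I've handed the job in at about 10.6 s of robot time. I pushed its free edge up from outside with the shut fingertips, took it over the spine, and pressed it down slowly onto the -y rest without pinching it.

**Flatness:** pressing stopped hard at a fingertip height of 54.4 mm, where 55 mm was expected. From two camera views afterwards, the edge corners are 50 and 54 mm high, which fits a flat leaf.

**Stand:** the base corners I could measure moved 2 mm or less, which is within measuring error. The tip pushed with about 17 N sideways at first contact, but the stand stayed put.

**Everything else:** both rings and the offcut looked unmoved in the last picture, and the arm was about 0.2 m up and touching nothing. I didn't check the other bystanders again, but the arm never worked low near them.

**Pressing force:** the final press reached about 59 N upward (about 60 N in all) at the wrist through the fingertips. That is below the 120 N wrist limit.

My first try at the corner check gave nonsense heights because I had paired the corners wrongly between the two views. Pairing them correctly gave the figures above.

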